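# Take the check weight out from under its swing cover with the tongs

### The job

First turn the red-knobbed handle of the check-weight station a quarter turn, all the way to its open stop, so that the blue cover swings off the brass weight. Then take the sprung, green-gripped tongs out of their stand, close them on the weight and lift it, upright, off its seat until it hangs at least 10 cm above the desk top; the gripper itself must never touch the weight. Finish while still holding the weight still in the tongs, with the cover left open and the bottle, jar and carton nearby left where they are.

Things in the scene. Friction and masses are not known exactly. Their poses are not given: they have to be found in the camera images.
- station: Check-weight station: grey plate 90 x 210 x 12 mm fixed on the desk, reaching 45 mm along its x either way, 113 mm along +y, 97 mm along -y. Origin on the upright pivot axis, on the desk; z up, +y from the pivot toward the weight's seat. An 18 mm post there carries cover and handle; the 28 mm hub's top is 66 mm above the desk.
- seat (a point): Centre of the weight's seat on top of the plate, 12 mm above the desk, 68 mm from the pivot axis along the station's +y. A brass ring round it, 34 mm outside, 26 mm inside, 3 mm high, keeps the weight central.
- cover (a joint): Turn of cover and handle (one rigid part), rad: 0 closed stop, cover over the weight; 1.571 open stop. Grows clockwise seen from above. Starts at 0 to 0.2; takes about 1 N at the knob and stays where left. The cover is a blue disc 54 mm across, centred 68 mm from the axis, 50 to 54 mm above the desk; closed it points to the station's +y, open to its +x.
- handle_knob (a point): On the axis of the upright round red knob at the handle's end: 16 mm across, top 90 mm above the desk; the point is at 76 mm. It stands above the 12 mm wide handle bar, whose top is at 61 mm. It is 56 mm from the pivot axis, opposite the cover: at joint 0 toward the station's -y, at 1.571 toward its -x.
- weight_center (a point): The loose 50 g brass check weight, upright in its seat: a cylinder 22 mm across and 19 mm high with a narrower knob (13 mm) on top, 32 mm high in all. The point is 10 mm above its underside, half-way up the cylinder; it starts 22 mm above the desk.
- weight: The same weight; origin at the centre of its underside, z up.
- tongs_grip (a point): Sprung tongs, 75 g, standing tips down in the stand: the point midway between the green grips at mid height, 58 mm above the tips. They close along the point's y; z up. Grip here across y, from above. The grips are 26 mm high, 16 mm wide; let go they measure 46 mm over their outsides at mid height, 48 at the lower edge. The hinge barrel on top ends 39 mm above this point.
- tongs_arm (a joint): Angle of the tongs, rad: 0 let go, about 0.37 shut on the weight, 0.40 stop. Jaw gap 54 mm when let go; about 2.2 mm less per mm of squeeze. The spring pushes the grips out with about 4 N at first, 9 N at the weight: gripped to 41 to 44 mm they are held firmly, jaws still over 40 mm apart to pass over the weight; then shut (20 to 60 N; grips end about 34 mm wide) to pinch.
- tongs_tip (a point): Midway between the lower ends of the jaws (tongs let go), 58 mm below tongs_grip. The two jaws are 16 mm wide, 24 mm high, 3 mm thick. To hold the weight well, bring the tips 5 to 8 mm above its underside, centred over it.
- tongs: The tongs; origin at tongs_tip, z up along them, y the line along which they close. This pose is that of one of their arms, which leans up to about 0.19 rad as they close.
- tongs_stand: White open box fixed on the desk, 26 (x) x 78 (y) x 34 mm high, walls and floor 3.5 mm; origin at the centre of its underside. The tongs stand in it, closing along its y, with 1.5 mm play along x. The green grips are clear above it; lift the tongs straight up by 50 mm to clear it.
- bottle_center (a point): Bystander: small white bottle with a blue cap, 32 mm across, 70 mm high; point half-way up.
- jar_center (a point): Bystander: small jar with a black lid, 52 mm across, 70 mm high; point half-way up.
- carton_center (a point): Bystander: yellow carton, 60 x 115 x 30 mm; point at its centre.
Mind the look-alikes: they are no part of the job. Of the things that look like the tongs, the smaller one is meant.

How it is judged:
By the outcome, as a careful person would: the job done as asked, in the order asked, and still so for the second after the job is handed in, while the arm keeps its last pose, push and grip.
It also fails if it takes over 64 s, if anything falls off the work surface, if the arm or the gripper's body presses on something with over 40 N, if the wrist force passes 120 N, or if a joint passes its speed limit or range.

### The arm

A 6-joint arm with a two-finger parallel gripper is mounted at the origin on a cart in front of the work surface, level with it; the furniture and walls round the work are solid. World frame = base frame: x ahead of the robot, y to its left, z up, the work surface at z = 0. Lengths are in m, angles in rad, forces in N, time in s.
With the tool pointing down it reaches from about 0.325 to 0.925 m from the base axis. Payload 3.1 kg.
Tool frame: the origin (TCP) lies on the mounting face of the last link; the fingertips stand 173 mm ahead of it and the grasp point (between the pads) lies 155 mm ahead of it; x points along the fingers, y is the direction in which the jaws open and shut, and the axes are right-handed (so a half turn about x gives the same grasp; the last joint's range is limited). The gripper opens to 85 mm and grips with 20 to 120 N. Pads are 22 mm wide; open, the fingers measure 114 mm over their backs; the gripper's body (76 mm by 85 mm) begins 54 mm behind the grasp point. The pads swing forward as they close: fully open they stand 13 mm farther back than shut.
Start: joints at [1.025, 0.217, 1.613, -0, 1.311, -0.112], TCP at [0.263, 0.567, 0.405] pointing down, gripper open.
Joint ranges: [-2.75, 2.75], [-0.78, 2.1], [0.31, 2.55], [-1.13, 4.27], [0.13, 2.63], [-2.58, 2.58]. Speed limits (rad/s): [2.79, 2.79, 3.14, 3.14, 3.14, 3.14].

### API

Orientations are given as a unit quaternion [w, x, y, z].
In Python, from cell import arm, vision, job gives the robot as it stands.
- The arm moves only by the tool step_arm, never from a script. Its argument "deltas" is a list of rows, each an object with "delta_pos": the shift along the tool's x, y, z in m, a list of three; "yaw": the turn about the tool's x in rad; "hand": the finger opening in m, from 0 to 0.0854. A call has 1 to 12 rows; each row shifts and turns the commanded pose from where the row before left it, along the tool's axes as they then stand; what a row does not reach is not made up. A row lasts 1/8 s, in which the tool goes at most 62.5 mm and 10.7 degrees, less where a joint would pass 70% of its speed; a pose out of reach is approached as far as the arm can. A call with a gripper value outside its range is refused whole. The fingers move at their own pace and stop on an object; "grip_force" is the grip in N (left out, the last holds). Time passes only in rows, so rows that do not move let the fingers close. It gives the time, the measured TCP pose, the force and the opening at its end, in the units of the state.
- arm.observe(): the state, without advancing time (a new reading comes with each control period).
- vision.capture(name): name is "scene" or "top"; returns the picture (420x560x3 uint8, red, green, blue); there is no depth.
- vision.camera_info(name): a dict with "intrinsics" (3x3 intrinsics, pixels), "k1" (the pictures are not rectified: a ray, as slopes to the right and down, at radius r is drawn at 1 + k1 r^2 times it, then the intrinsics apply), "T" (4x4, takes a point from camera to world coordinates). Camera axes: x right, y up, looking along -z (the intrinsics and any distortion apply to the point x, -y, -z); pixel columns grow to the right and rows downward; lengths in m; the calibration is good to about 2 mm. A picture is of the moment at which its call begins. camera_info takes no time and is no camera call.
- job.close_job(): hands the job in, once; it reports no verdict.
The state is a dict: "time": time; "joint_positions": joint angles; "joint_vel": joint speeds; "joint_torque": joint torques, N m; "position": TCP position; "tcp_rot": TCP orientation; "ft_force": force on the tool from outside, world axes, zero at the start; "torque": the same for the moment, N m; "finger_gap": finger opening in m.
Only numpy, scipy, OpenCV 4.12 (cv2) and the standard library are available. Lean on these libraries where they do the work, as an engineer would, in place of code of your own. Each camera call takes 0.05 s, during which the arm holds its last target. There are 200 camera calls.

## Working session

There is one attempt and no reset: what is moved stays moved. The work goes in short steps, Python scripts to look and compute and a tool call to move; the robot and the scene stay as the last step left them, time stands still between calls to the robot, and variables do not carry over. Pictures are saved under pics/ and viewed, about 8 in all and at most 12, crops included, and the job is handed in when it is done.

Besides the shell and the picture viewer there is one more tool, called after ">>>" by a JSON object that holds its "op" and its "data". step_arm: Moves the arm, as the interface text tells. Its arguments: {"type":"object","properties":{"deltas":{"type":"array"},"grip_force":{"type":"number"}},"required":["deltas"]}

```bash
ls; mkdir -p pics; python3 - <<'E'
from cell import arm, vision
import cv2,numpy as np
np.set_printoptions(precision=4,suppress=True)
for n in("scene","top"):
    im=vision.capture(n); cv2.imwrite(f"pics/{n}0.png",im[:,:,::-1]); print(n,vision.camera_info(n))
print(arm.observe())
E
```

```text
pics
scene {'intrinsics': array([[483.8738,   0.    , 278.6788],
       [  0.    , 483.8738, 206.0934],
       [  0.    ,   0.    ,   1.    ]]), 'k1': 0.010201375181582536, 'T': array([[ 0.6282,  0.3945, -0.6707, -0.1582],
       [-0.7781,  0.313 , -0.5447, -0.6693],
       [-0.005 ,  0.864 ,  0.5035,  0.6918],
       [ 0.    ,  0.    ,  0.    ,  1.    ]])}
top {'intrinsics': array([[430.4139,   0.    , 277.5275],
       [  0.    , 430.4139, 206.2766],
       [  0.    ,   0.    ,   1.    ]]), 'k1': 0.010038858687152867, 'T': array([[ 0.017 ,  0.9956, -0.0921,  0.5636],
       [-0.9997,  0.0152, -0.021 , -0.0248],
       [-0.0195,  0.0925,  0.9955,  1.0923],
       [ 0.    ,  0.    ,  0.    ,  1.    ]])}
{'time': 0.1, 'joint_positions': array([ 1.0248,  0.2177,  1.6148, -0.    ,  1.3113, -0.1122]), 'joint_vel': array([ 0.0004, -0.0013, -0.0031,  0.0007,  0.    ,  0.0012]), 'joint_torque': array([ -0.0015, -39.8073, -30.497 ,  -0.0003,   0.0042,   0.    ]), 'position': array([0.2625, 0.5668, 0.4035]), 'tcp_rot': array([ 0.6903,  0.1514,  0.6908, -0.1529]), 'ft_force': array([ 0.3212,  0.6859, -0.4878]), 'torque': array([ 0.0074,  0.0011, -0.0119]), 'finger_gap': 0.08532441352037447}
```

View pics/scene0.png

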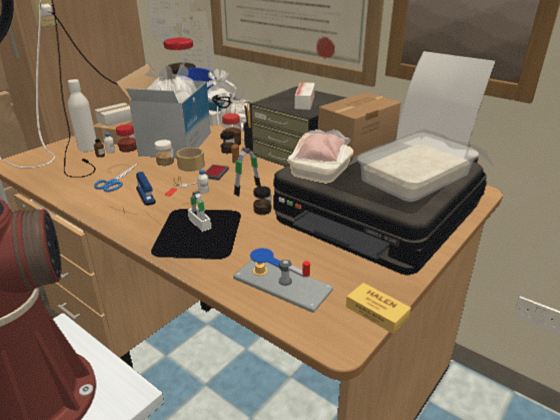

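View pics/top0.png

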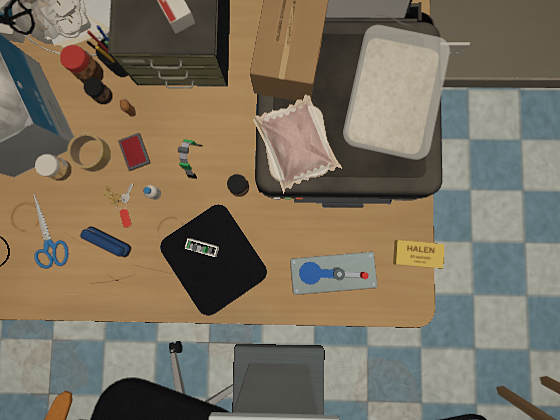

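Top view: the station plate is around (333,273), cover (310,272), red knob (364,275). The two tong-like things are the small one in the white stand on the black mat (202,247; scene 199,212) and a larger one standing free (187,158; scene 246,170). The small one in the stand fits the description. Next I'll measure and confirm it in an enlarged crop.

```bash
cat > h.py <<'E'
import cv2,numpy as np
from cell import arm,vision
np.set_printoptions(precision=4,suppress=True)
def ray(n,uv):
    c=vision.camera_info(n);K=c["intrinsics"];T=c["T"]
    d=cv2.undistortPoints(np.array([[uv]],float),K,np.array([c["k1"],0,0,0,0.]))[0,0]
    return T[:3,3],T[:3,:3]@np.array([d[0],-d[1],-1])
def plane(n,uv,z):
    o,d=ray(n,uv);return o+d*(z-o[2])/d[2]
def proj(n,p):
    c=vision.camera_info(n);T=c["T"];q=T[:3,:3].T@(np.array(p,float)-T[:3,3]);q=np.array([q[0],-q[1],-q[2]])
    return cv2.projectPoints(q.reshape(1,3),np.zeros(3),np.zeros(3),c["intrinsics"],np.array([c["k1"],0,0,0,0.]))[0][0,0]
def two(a,b):
    (o1,d1),(o2,d2)=ray("scene",a),ray("top",b)
    s=np.linalg.lstsq(np.c_[d1,-d2],o2-o1,rcond=None)[0]
    p,q=o1+s[0]*d1,o2+s[1]*d2;return (p+q)/2,np.linalg.norm(p-q)
def blobs(im,lo,hi,roi,amin=8):
    x0,y0,x1,y1=roi;h=cv2.cvtColor(im,cv2.COLOR_RGB2HSV)[y0:y1,x0:x1]
    m=cv2.inRange(h,np.array(lo),np.array(hi));n,l,s,c=cv2.connectedComponentsWithStats(m)
    return [(c[i]+[x0,y0],s[i,4],s[i,:4]+[x0,y0,0,0]) for i in range(1,n) if s[i,4]>=amin]
E
python3 - <<'E'
from h import *
T=cv2.imread("pics/top0.png")[:,:,::-1].copy();S=cv2.imread("pics/scene0.png")[:,:,::-1].copy()
for nm,im,rs,rt in(("top",T,(285,245,385,300),(180,232,225,262)),("scene",S,(225,235,340,310),(180,185,220,240))):
    for c,lo,hi,r in(("red",(0,150,90),(8,255,255),rs),("blue",(100,150,60),(125,255,255),rs),("brass",(15,90,90),(32,255,255),rs),("green",(45,60,30),(90,255,255),rt),("white",(0,0,150),(180,60,255),rt)):
        for b in blobs(im,lo,hi,r): print(nm,c,b)
    m=cv2.inRange(cv2.cvtColor(im,cv2.COLOR_RGB2HSV),(85,10,60),(125,90,200))
    x0,y0,x1,y1=rs;z=np.zeros_like(m);z[y0:y1,x0:x1]=m[y0:y1,x0:x1]
    z=cv2.morphologyEx(z,cv2.MORPH_OPEN,np.ones((3,3)))
    c=max(cv2.findContours(z,0,2)[0],key=cv2.contourArea);b=cv2.boxPoints(cv2.minAreaRect(c));print("plate",b)
    print(np.array([plane(nm,p,.012) for p in b]))
a=cv2.resize(T[225:270,170:240],(560,360),interpolation=2);b=cv2.resize(T[245:300,285:385],(560,308),interpolation=2)
c=cv2.resize(S[180:245,170:250],None,fx=4,fy=4,interpolation=2);d=cv2.resize(S[235:315,225:345],None,fx=4,fy=4,interpolation=2)
o=np.zeros((600,800,3),np.uint8)
a=cv2.resize(a,(400,257));b=cv2.resize(b,(400,220));o[:257,:400]=a;o[:220,400:]=b
o[260:520,:320]=c;o[260:580,320:800]=d
cv2.imwrite("pics/crop1.png",o[:,:,::-1])
E
```

```text
top red (array([364.4118, 275.1471]), np.int32(34), array([362, 272,   6,   7]))
top blue (array([313.2751, 272.7186]), np.int32(469), array([299, 262,  36,  22]))
top brass (array([336.2668, 271.0162]), np.int32(2410), array([285, 245, 100,  55]))
top green (array([188.2667, 244.4   ]), np.int32(15), array([187, 242,   5,   7]))
top green (array([205.3   , 249.1667]), np.int32(30), array([203, 246,   6,   7]))
top white (array([201.1214, 247.1643]), np.int32(140), array([185, 239,  33,  18]))Traceback (most recent call last):
  File "<stdin>", line 9, in <module>
ValueError: max() iterable argument is empty
```

```bash
python3 - <<'E'
from h import *
T=cv2.imread("pics/top0.png")[:,:,::-1].copy();S=cv2.imread("pics/scene0.png")[:,:,::-1].copy()
print(T[285,300],T[262,350],T[250,340],S[290,300],S[275,250],S[310,280])
for nm,im,rs,rt in(("top",T,(285,245,385,300),(180,232,225,262)),("scene",S,(225,235,340,310),(180,185,220,240))):
    for c,lo,hi,r in(("red",(0,150,90),(8,255,255),rs),("blue",(100,150,60),(125,255,255),rs),("green",(45,60,30),(90,255,255),rt),("white",(0,0,150),(180,60,255),rt)):
        for b in blobs(im,lo,hi,r): print(nm,c,*b)
    x0,y0,x1,y1=rs;g=im[y0:y1,x0:x1].astype(int);z=((g.max(2)-g.min(2)<35)&(g.max(2)>80)).astype(np.uint8)
    z=cv2.morphologyEx(z,cv2.MORPH_CLOSE,np.ones((5,5)));z=cv2.morphologyEx(z,cv2.MORPH_OPEN,np.ones((3,3)))
    cs=cv2.findContours(z,0,2)[0]
    if cs:
        c=max(cs,key=cv2.contourArea);q=cv2.minAreaRect(c);b=cv2.boxPoints(q)+[x0,y0]
        print("plate",q,b.tolist());print(np.array([plane(nm,p,.012) for p in b]))
o=np.zeros((600,800,3),np.uint8)
o[:257,:400]=cv2.resize(T[225:270,170:240],(400,257),interpolation=2);o[:220,400:]=cv2.resize(T[245:300,285:385],(400,220),interpolation=2)
o[260:520,:320]=cv2.resize(S[180:245,170:250],(320,260),interpolation=2);o[260:580,320:800]=cv2.resize(S[235:315,225:345],(480,320),interpolation=2)
cv2.imwrite("pics/crop1.png",o[:,:,::-1])
E
```

```text
[133 142 134] [142 151 144] [166 132  89] [162 162 154] [154 155 148] [191 147 100]
top red [364.4118 275.1471] 34 [362 272   6   7]
top blue [313.2751 272.7186] 469 [299 262  36  22]
top green [188.2667 244.4   ] 15 [187 242   5   7]
top green [205.3    249.1667] 30 [203 246   6   7]
top white [201.1214 247.1643] 140 [185 239  33  18]
plate ((48.11070251464844, 27.77298355102539), (36.55769729614258, 84.37725067138672), 85.03025817871094) [[289.497190952301, 258.21763801574707], [373.55723571777344, 250.90806770324707], [376.7242126464844, 287.32833099365234], [292.66416931152344, 294.63790130615234]]
[[ 0.5341 -0.034   0.012 ]
 [ 0.5559 -0.2425  0.012 ]
 [ 0.4668 -0.2499  0.012 ]
 [ 0.4449 -0.0431  0.012 ]]
scene red [305.989  267.6923] 91 [303 261   7  15]
scene blue [263.809  256.1875] 288 [251 249  29  18]
scene green [193.0833 200.5278] 36 [191 197   6   8]
scene green [200.7551 205.8367] 49 [198 201   6  11]
scene white [182.7692 185.4615] 13 [180 185   7   2]
scene white [197.5 195.5] 18 [195 194   6   4]
scene white [201.3474 218.7895] 95 [188 208  23  22]
plate ((59.061126708984375, 44.69480895996094), (94.87535858154297, 39.07480239868164), 24.71744155883789) [[232.80020141601562, 277.6064453125], [249.1390838623047, 242.1116428375244], [335.3220520019531, 281.7831726074219], [318.98316955566406, 317.2779769897461]]
[[ 0.4376 -0.0525  0.012 ]
 [ 0.564   0.0122  0.012 ]
 [ 0.5676 -0.2389  0.012 ]
 [ 0.4538 -0.2743  0.012 ]]
```

View pics/crop1.png

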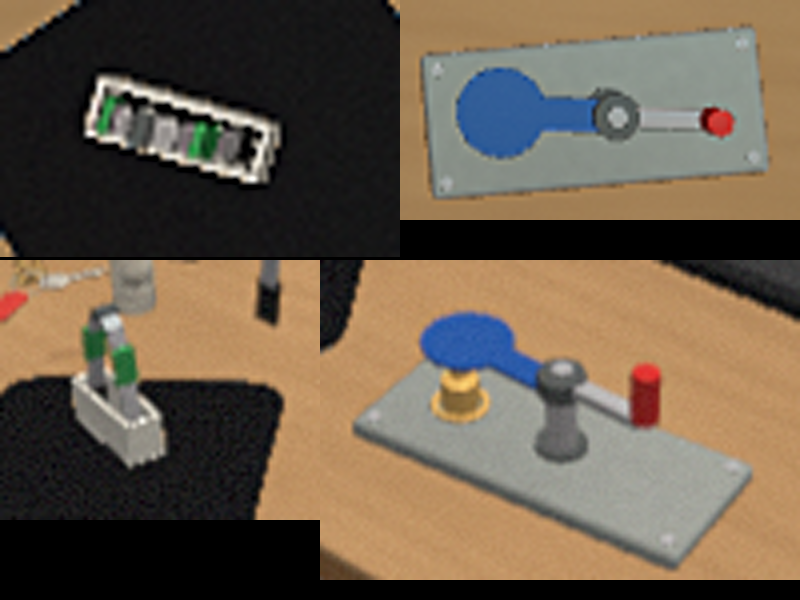

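The crop confirms the small green-gripped tongs standing in the white box, and the station with red knob and blue cover nearly closed.

```bash
python3 - <<'E'
from h import *
T=cv2.imread("pics/top0.png")[:,:,::-1].copy();S=cv2.imread("pics/scene0.png")[:,:,::-1].copy()
print("hub",plane("top",(339.0,274.0),.066),"knob top",plane("top",(364.3,275.0),.088),"knob two",two((305.9,267.7),(364.4,275.1)))
m=cv2.inRange(cv2.cvtColor(T,cv2.COLOR_RGB2HSV),(100,150,60),(125,255,255))
(c,r)=cv2.minEnclosingCircle(cv2.findNonZero(m[255:290,295:324]));print("cover",c,r,plane("top",np.array(c)+[295,255],.054))
# stand: bright outline on black mat
g=T[232:262,175:230].max(2);z=(g>70).astype(np.uint8)
cs=cv2.findContours(z,0,2)[0];c=max(cs,key=cv2.contourArea);q=cv2.minAreaRect(c);b=cv2.boxPoints(q)+[175,232]
print("stand",q,b.tolist());P=np.array([plane("top",p,.034) for p in b]);print(P,P.mean(0))
cg=[np.array(x) for x in((188.27,244.4),(205.3,249.17))]
for z in(.075,):print("grips",[plane("top",x,z) for x in cg])
print("grip two",two((193.08,200.5),(188.3,244.4)),two((200.76,205.8),(205.3,249.2)))
E
```

```text
hub [ 0.5008 -0.1505  0.066 ] knob top [ 0.501  -0.2058  0.088 ] knob two (array([ 0.4996, -0.2076,  0.0766]), np.float64(0.0013609423548180287))
cover (16.171232223510742, 17.945205688476562) 12.216954231262207 [ 0.5013 -0.0858  0.054 ]
stand ((26.51886749267578, 14.933961868286133), (33.37861633300781, 11.950368881225586), 15.945395469665527) [[183.8301887512207, 248.09433937072754], [187.11320877075195, 236.6037735939026], [219.20754623413086, 245.77358436584473], [215.9245262145996, 257.26415061950684]]
[[0.5549 0.226  0.034 ]
 [0.5832 0.2189 0.034 ]
 [0.5621 0.1391 0.034 ]
 [0.5339 0.1463 0.034 ]] [0.5585 0.1826 0.034 ]
grips [array([0.5641, 0.2061, 0.075 ]), array([0.5536, 0.1654, 0.075 ])]
grip two (array([0.5642, 0.2092, 0.0609]), np.float64(0.00011928473824446985)) (array([0.5533, 0.1674, 0.0647]), np.float64(0.00029844433923299985))
```

>>> {"op": "step_arm", "data": {"deltas": [{"delta_pos": [0,0,0],"yaw": 0.177,"hand": 0},{"delta_pos": [0,0,0],"yaw": 0.177,"hand": 0},{"delta_pos": [0,-0.0237,0.0466],"yaw": 0,"hand": 0},{"delta_pos": [0,-0.0237,0.0466],"yaw": 0,"hand": 0},{"delta_pos": [0,-0.0237,0.0466],"yaw": 0,"hand": 0},{"delta_pos": [0,-0.0237,0.0466],"yaw": 0,"hand": 0},{"delta_pos": [0,-0.0237,0.0466],"yaw": 0,"hand": 0},{"delta_pos": [0,-0.0237,0.0466],"yaw": 0,"hand": 0},{"delta_pos": [0,-0.0237,0.0466],"yaw": 0,"hand": 0},{"delta_pos": [0,-0.0237,0.0466],"yaw": 0,"hand": 0},{"delta_pos": [0,-0.0237,0.0466],"yaw": 0,"hand": 0},{"delta_pos": [0,-0.0237,0.0466],"yaw": 0,"hand": 0}]}}

```text
time: 1.6
position: [0.4234, 0.068, 0.4044]
tcp_rot: [0.653, 0.271, 0.653, -0.271]
ft_force: [0.5, 0.8, -0.7]
finger_gap: -0.0002
```

```bash
cat >> h.py <<'E'
from scipy.spatial.transform import Rotation
def rot(s=None):
    s=s or arm.observe();q=s["tcp_rot"];return Rotation.from_quat([q[1],q[2],q[3],q[0]]).as_matrix()
def to(target):
    s=arm.observe();R=rot(s);p=s["position"];y=R[:,1]
    print("t",s["time"],"pos",p,"phi",np.arctan2(y[0],y[1]),"down",R[:,0],"F",s["ft_force"],"gap",s["finger_gap"])
    if target is not None: print("delta tool",R.T@(np.array(target)-p))
E
python3 -c "
from h import *
to([.5222,-.2277,.405])"
```

```text
t 1.6 pos [0.4234 0.068  0.4044] phi 0.7877865942173056 down [ 0.0001  0.0001 -1.    ] F [ 0.4787  0.7931 -0.7002] gap -0.00020481035132049257
delta tool [-0.0006 -0.1385  0.2793]
```

>>> {"op": "step_arm", "data": {"deltas": [{"delta_pos": [0,-0.0237,0.0465],"yaw": 0,"hand": 0},{"delta_pos": [0,-0.0237,0.0465],"yaw": 0,"hand": 0},{"delta_pos": [0,-0.0237,0.0465],"yaw": 0,"hand": 0},{"delta_pos": [0,-0.0237,0.0465],"yaw": 0,"hand": 0},{"delta_pos": [0,-0.0237,0.0465],"yaw": 0,"hand": 0},{"delta_pos": [0,-0.0237,0.0465],"yaw": 0,"hand": 0},{"delta_pos": [0.05,0,0],"yaw": 0,"hand": 0},{"delta_pos": [0.05,0,0],"yaw": 0,"hand": 0},{"delta_pos": [0.03,0,0],"yaw": 0,"hand": 0},{"delta_pos": [0,0,0],"yaw": 0,"hand": 0}]}}

```text
time: 2.85
position: [0.5177, -0.2274, 0.2709]
tcp_rot: [0.65, 0.272, 0.656, -0.271]
ft_force: [-0.2, -0.5, -0.0]
finger_gap: -0.0
```

```bash
python3 -c "
from h import *
to([.5222,-.2277,.243])
T=vision.capture('top');S=vision.capture('scene')
o=np.zeros((600,800,3),np.uint8)
o[:300,:400]=cv2.resize(T[225:315,270:390],(400,300),interpolation=2);o[:,400:]=cv2.resize(S[190:310,240:320],(400,600),interpolation=2)
cv2.imwrite('pics/c2.png',o[:,:,::-1])"
```

```text
t 2.85 pos [ 0.5177 -0.2274  0.2709] phi 0.7879435723017998 down [-0.0073  0.0044 -1.    ] F [-0.1725 -0.5276 -0.0272] gap -2.8046701949957567e-05
delta tool [0.0279 0.0031 0.0036]
```

View pics/c2.png

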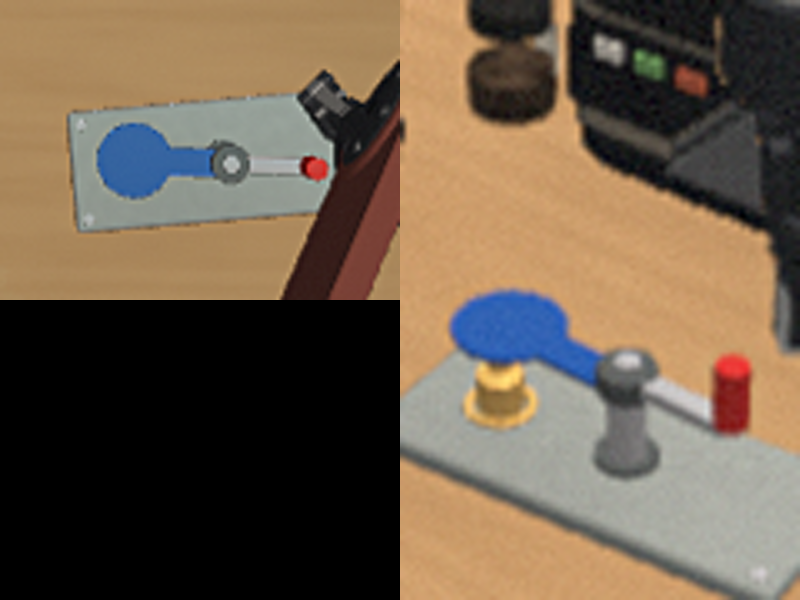

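>>> {"op": "step_arm", "data": {"deltas": [{"delta_pos": [0.03,0,0],"yaw": 0,"hand": 0},{"delta_pos": [0,0,0],"yaw": 0,"hand": 0},{"delta_pos": [0,0,-0.008],"yaw": 0,"hand": 0},{"delta_pos": [0,-0.0058,-0.0068],"yaw": 0,"hand": 0},{"delta_pos": [0,-0.0047,-0.0077],"yaw": 0,"hand": 0},{"delta_pos": [0,-0.0034,-0.0083],"yaw": 0,"hand": 0},{"delta_pos": [0,-0.002,-0.0087],"yaw": 0,"hand": 0},{"delta_pos": [0,-0.0006,-0.009],"yaw": 0,"hand": 0},{"delta_pos": [0,0.0009,-0.0089],"yaw": 0,"hand": 0},{"delta_pos": [0,0.0023,-0.0087],"yaw": 0,"hand": 0},{"delta_pos": [0,0.0036,-0.0082],"yaw": 0,"hand": 0},{"delta_pos": [0,0,0],"yaw": 0,"hand": 0}]}}

```text
time: 4.45
position: [0.4597, -0.1814, 0.2443]
tcp_rot: [0.652, 0.272, 0.654, -0.271]
ft_force: [-0.7, 1.0, -1.1]
finger_gap: 0.0001
```

```bash
python3 -c "
from h import *
to(None)
T=vision.capture('top');S=vision.capture('scene')
for c,lo,hi,r in(('red',(0,150,90),(8,255,255),(225,225,340,310)),('blue',(100,150,60),(125,255,255),(225,225,340,310))):
  for n,im in(('scene',S),('top',T)): print(n,c,*[ (b[0],b[1]) for b in blobs(im,lo,hi,r)])
o=np.zeros((600,800,3),np.uint8)
o[:300,:400]=cv2.resize(T[225:315,270:390],(400,300),interpolation=2);o[:480,400:]=cv2.resize(S[190:310,225:325],(400,480),interpolation=2)
cv2.imwrite('pics/c3.png',o[:,:,::-1])"
```

```text
t 4.45 pos [ 0.4597 -0.1814  0.2443] phi 0.787140703806249 down [-0.0011  0.0016 -1.    ] F [-0.695   1.0255 -1.0747] gap 0.00010938367805675802
scene red (array([274.4545, 273.1023]), np.int32(88))
top red
scene blue (array([299.8311, 249.8581]), np.int32(148))
top blue (array([331.3878, 249.4036]), np.int32(441))
```

View pics/c3.png

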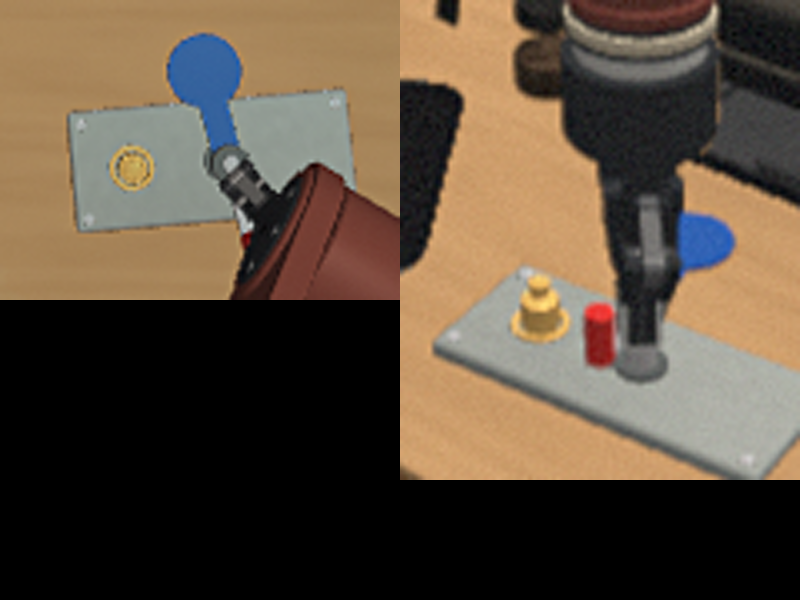

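The cover is most of the way open and the weight is visible; about 0.17 rad remains.

>>> {"op": "step_arm", "data": {"deltas": [{"delta_pos": [0,0.0046,-0.007],"yaw": 0,"hand": 0},{"delta_pos": [0,0.0014,-0.0016],"yaw": 0,"hand": 0},{"delta_pos": [0,0,0],"yaw": 0,"hand": 0}]}}

```text
time: 4.92
position: [0.4583, -0.172, 0.2446]
tcp_rot: [0.653, 0.271, 0.653, -0.271]
ft_force: [0.0, -0.4, 0.4]
finger_gap: -0.0003
```

>>> {"op": "step_arm", "data": {"deltas": [{"delta_pos": [0,0.0014,-0.0014],"yaw": 0,"hand": 0},{"delta_pos": [0,0,0],"yaw": 0,"hand": 0}]}}

```text
time: 5.18
position: [0.4583, -0.1702, 0.2447]
tcp_rot: [0.653, 0.271, 0.653, -0.271]
ft_force: [0.1, -1.4, 0.2]
finger_gap: 0.0001
```

>>> {"op": "step_arm", "data": {"deltas": [{"delta_pos": [0,0.0014,-0.0014],"yaw": 0,"hand": 0},{"delta_pos": [0,0,0],"yaw": 0,"hand": 0}]}}

```text
time: 5.42
position: [0.4587, -0.169, 0.245]
tcp_rot: [0.654, 0.271, 0.652, -0.272]
ft_force: [1.1, -5.5, -2.6]
finger_gap: 0.0001
```

>>> {"op": "step_arm", "data": {"deltas": [{"delta_pos": [0,0.001,-0.001],"yaw": 0,"hand": 0},{"delta_pos": [0,0,0],"yaw": 0,"hand": 0}]}}

```text
time: 5.68
position: [0.4589, -0.1682, 0.2452]
tcp_rot: [0.654, 0.27, 0.652, -0.272]
ft_force: [1.3, -7.9, -3.1]
finger_gap: 0.0001
```

>>> {"op": "step_arm", "data": {"deltas": [{"delta_pos": [0,0.0007,-0.0007],"yaw": 0,"hand": 0},{"delta_pos": [0,0,0],"yaw": 0,"hand": 0}]}}

```text
time: 5.92
position: [0.4592, -0.1676, 0.2454]
tcp_rot: [0.655, 0.27, 0.651, -0.272]
ft_force: [1.5, -7.8, -2.7]
finger_gap: -0.0002
```

>>> {"op": "step_arm", "data": {"deltas": [{"delta_pos": [0,-0.003,0.02],"yaw": 0,"hand": 0},{"delta_pos": [-0.05,0,0],"yaw": 0,"hand": 0},{"delta_pos": [-0.05,0,0],"yaw": -0.177,"hand": 0},{"delta_pos": [-0.04,0,0],"yaw": -0.177,"hand": 0.085},{"delta_pos": [0,0,0],"yaw": -0.177,"hand": 0.085},{"delta_pos": [0,0.06,0],"yaw": 0,"hand": 0.085},{"delta_pos": [0,0.06,0],"yaw": 0,"hand": 0.085},{"delta_pos": [0,0.06,0],"yaw": 0,"hand": 0.085},{"delta_pos": [0,0,0],"yaw": 0,"hand": 0.085},{"delta_pos": [0,0,0],"yaw": 0,"hand": 0.085}]}}

```text
time: 7.18
position: [0.5157, -0.0078, 0.3843]
tcp_rot: [0.701, 0.09, 0.702, -0.09]
ft_force: [0.2, 0.6, 0.4]
finger_gap: 0.0847
```

```bash
python3 -c "
from h import *
to([.5587,.185,.38])
T=vision.capture('top');S=vision.capture('scene')
cv2.imwrite('pics/t4.png',T[:,:,::-1]);cv2.imwrite('pics/s4.png',S[:,:,::-1])
for c,lo,hi in(('red',(0,150,90),(8,255,255)),('blue',(100,150,60),(125,255,255)),('brass',(15,120,120),(32,255,255))):
  for n,im in(('scene',S),('top',T)): print(n,c,*[ (b[0],b[1]) for b in blobs(im,lo,hi,(285,230,385,300) if n=='top' else (235,225,340,310))])
m=cv2.inRange(cv2.cvtColor(T,cv2.COLOR_RGB2HSV),(100,150,60),(125,255,255))[225:300,285:385]
p=cv2.findNonZero(m)[:,0]+[285,225];q=p[p[:,1]<p[:,1].min()+20];c,r=cv2.minEnclosingCircle(q.astype(np.float32));w=plane('top',c,.054);print('cover',c,r,w,'ang',np.degrees(np.arctan2(*(w-[.501,-.1505,0])[[1,0]])))
o=np.zeros((600,800,3),np.uint8)
o[:300,:400]=cv2.resize(T[225:315,270:390],(400,300),interpolation=2);o[:480,400:]=cv2.resize(S[190:310,225:325],(400,480),interpolation=2)
o[300:560,:400]=cv2.resize(T[225:264,175:235],(400,260),interpolation=2)
cv2.imwrite('pics/c4.png',o[:,:,::-1])"
```

```text
t 7.175 pos [ 0.5157 -0.0078  0.3843] phi 0.2557178650878118 down [-0.0016  0.0002 -1.    ] F [0.2076 0.6409 0.3527] gap 0.0846945418633689
delta tool [ 0.0043  0.1974 -0.0072]
scene red (array([270.4167, 271.9405]), np.int32(84))
top red (array([319.7273, 276.    ]), np.int32(11)) (array([342.6923, 297.5   ]), np.int32(26))
scene blue (array([299.7978, 252.489 ]), np.int32(272))
top blue (array([335.8777, 248.7554]), np.int32(466))
scene brass (array([289.9715, 253.8026]), np.int32(3197)) (array([259.617 , 267.7163]), np.int32(141)) (array([258.0079, 299.2752]), np.int32(883))
top brass (array([288.5, 230. ]), np.int32(8)) (array([349.9532, 268.5532]), np.int32(855)) (array([370.4621, 236.069 ]), np.int32(145)) (array([303.7895, 234.8947]), np.int32(19)) (array([359.4444, 235.5556]), np.int32(9)) (array([328.4297, 295.6719]), np.int32(128))
cover (335.5738830566406, 245.1896514892578) 10.798338890075684 [ 0.5682 -0.1435  0.054 ] ang 5.901802498957809
```

View pics/c4.png

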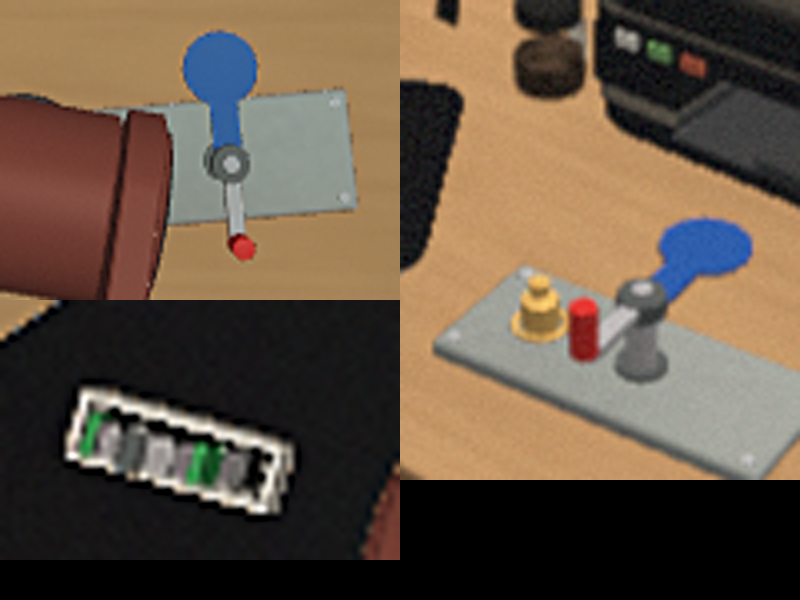

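Cover angle (5.9° in world) matches the station's +x axis, so it is at the open stop. On to the tongs.

>>> {"op": "step_arm", "data": {"deltas": [{"delta_pos": [0,0.05,-0.0018],"yaw": 0,"hand": 0.085},{"delta_pos": [0,0.05,-0.0018],"yaw": 0,"hand": 0.085},{"delta_pos": [0,0.05,-0.0018],"yaw": 0,"hand": 0.085},{"delta_pos": [0,0.048,-0.0018],"yaw": 0,"hand": 0.085},{"delta_pos": [0.05,0,0],"yaw": 0,"hand": 0.085},{"delta_pos": [0.05,0,0],"yaw": 0,"hand": 0.085},{"delta_pos": [0.02,0,0],"yaw": 0,"hand": 0.085},{"delta_pos": [0,0,0],"yaw": 0,"hand": 0.085},{"delta_pos": [0,0,0],"yaw": 0,"hand": 0.085}]}}

```text
time: 8.4
position: [0.5608, 0.1848, 0.267]
tcp_rot: [0.703, 0.091, 0.7, -0.09]
ft_force: [0.3, 0.5, 1.9]
finger_gap: 0.085
```

```bash
python3 -c "
from h import *
to([.5587,.186,.2135])
print('seat',plane('top',(309.6,275.1),.02), np.array([.501,-.1505])+.068*np.array([-.104,.9946]))
S=vision.capture('scene');T=vision.capture('top')
o=np.zeros((600,800,3),np.uint8)
o[:,:500]=cv2.resize(S[140:260,150:250],(500,600),interpolation=2);o[:300,500:]=cv2.resize(T[217:277,170:230],(300,300),interpolation=2)
cv2.imwrite('pics/c5.png',o[:,:,::-1])"
```

```text
t 8.4 pos [0.5608 0.1848 0.267 ] phi 0.2579399386071284 down [ 0.0039  0.0008 -1.    ] F [0.3377 0.4561 1.8948] gap 0.08503097618829404
delta tool [ 0.0535  0.0005 -0.0025]
seat [ 0.494 -0.084  0.02 ] [ 0.4939 -0.0829]
```

View pics/c5.png

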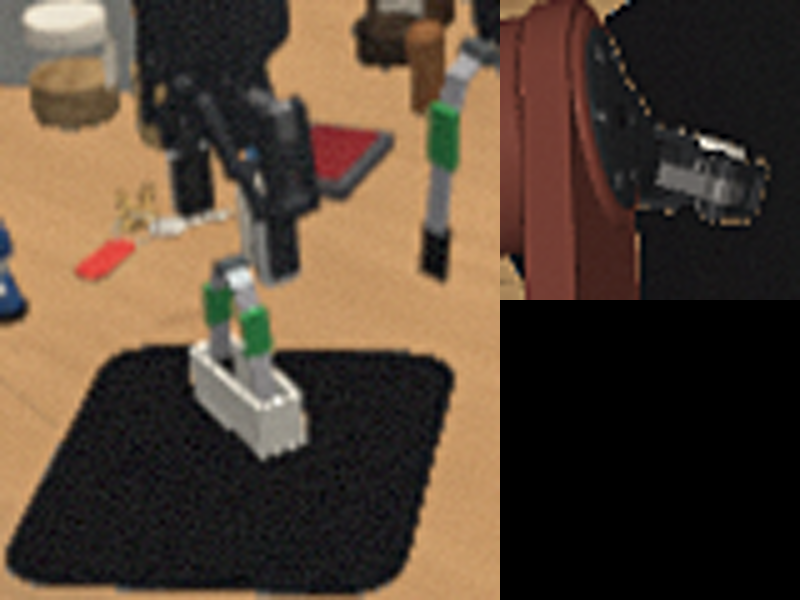

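>>> {"op": "step_arm", "data": {"deltas": [{"delta_pos": [0.018,0,0],"yaw": 0,"hand": 0.085},{"delta_pos": [0.018,0,-0.001],"yaw": 0,"hand": 0.085},{"delta_pos": [0.017,0,0],"yaw": 0,"hand": 0.085},{"delta_pos": [0,0,0],"yaw": 0,"hand": 0.085},{"delta_pos": [0,0,0],"yaw": 0,"hand": 0.085}]}}

```text
time: 9.12
position: [0.5585, 0.1855, 0.2114]
tcp_rot: [0.701, 0.09, 0.701, -0.091]
ft_force: [1.3, -0.3, 0.2]
finger_gap: 0.0852
```

```bash
python3 -c "
from h import *
to([.5587,.186,.2135])"
```

```text
t 9.125 pos [0.5585 0.1855 0.2114] phi 0.25673289474208916 down [-0.0003 -0.0001 -1.    ] F [ 1.251  -0.3161  0.1614] gap 0.08515849077321919
delta tool [-0.0021  0.0005  0.0001]
```

>>> {"op": "step_arm", "data": {"deltas": [{"delta_pos": [0,0,0],"yaw": 0,"hand": 0.05},{"delta_pos": [0,0,0],"yaw": 0,"hand": 0.05},{"delta_pos": [0,0,0],"yaw": 0,"hand": 0.05},{"delta_pos": [0,0,0],"yaw": 0,"hand": 0.05}], "grip_force": 30}}

```text
time: 9.62
position: [0.559, 0.1858, 0.2126]
tcp_rot: [0.702, 0.091, 0.701, -0.09]
ft_force: [0.4, 1.8, 3.0]
finger_gap: 0.05
```

>>> {"op": "step_arm", "data": {"deltas": [{"delta_pos": [0,0,0],"yaw": 0,"hand": 0.0425},{"delta_pos": [0,0,0],"yaw": 0,"hand": 0.0425},{"delta_pos": [0,0,0],"yaw": 0,"hand": 0.0425},{"delta_pos": [0,0,0],"yaw": 0,"hand": 0.0425}]}}

```text
time: 10.12
position: [0.5595, 0.1857, 0.2137]
tcp_rot: [0.702, 0.091, 0.7, -0.09]
ft_force: [-0.8, 1.6, 6.3]
finger_gap: 0.0425
```

>>> {"op": "step_arm", "data": {"deltas": [{"delta_pos": [-0.01,0,0],"yaw": 0,"hand": 0.0425},{"delta_pos": [-0.02,0,0],"yaw": 0,"hand": 0.0425},{"delta_pos": [-0.025,0,0],"yaw": 0,"hand": 0.0425},{"delta_pos": [-0.03,0,0],"yaw": 0,"hand": 0.0425},{"delta_pos": [-0.03,0,0],"yaw": 0,"hand": 0.0425},{"delta_pos": [-0.02,0,0],"yaw": 0,"hand": 0.0425},{"delta_pos": [0,0,0],"yaw": 0,"hand": 0.0425},{"delta_pos": [0,0,0],"yaw": 0,"hand": 0.0425}]}}

```text
time: 11.12
position: [0.5578, 0.1853, 0.3455]
tcp_rot: [0.701, 0.09, 0.702, -0.091]
ft_force: [-0.8, 0.7, -1.0]
finger_gap: 0.0422
```

```bash
python3 -c "
from h import *
to([.494,-.0833,.35])
S=vision.capture('scene');T=vision.capture('top');cv2.imwrite('pics/s6.png',S[:,:,::-1])
o=np.zeros((600,800,3),np.uint8)
o[:,:500]=cv2.resize(S[110:230,150:250],(500,600),interpolation=2);o[:300,500:]=cv2.resize(T[217:277,170:230],(300,300),interpolation=2)
cv2.imwrite('pics/c6.png',o[:,:,::-1])"
```

```text
t 11.125 pos [0.5578 0.1853 0.3455] phi 0.2568400124388107 down [-0.0022 -0.0005 -1.    ] F [-0.844   0.654  -1.0201] gap 0.04224161213762427
delta tool [-0.0042 -0.276   0.0065]
```

View pics/c6.png

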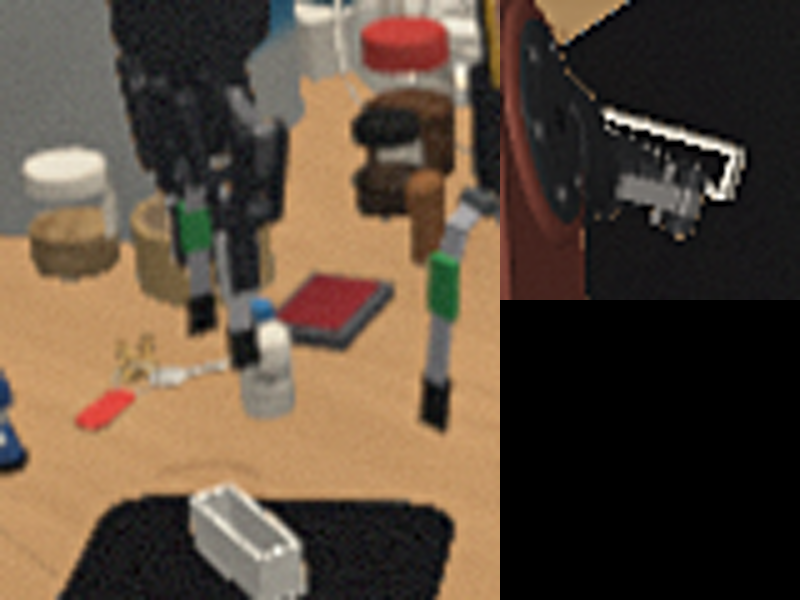

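>>> {"op": "step_arm", "data": {"deltas": [{"delta_pos": [0,-0.026,0.0005],"yaw": 0,"hand": 0.0425},{"delta_pos": [0,-0.045,0.001],"yaw": 0,"hand": 0.0425},{"delta_pos": [0,-0.045,0.001],"yaw": 0,"hand": 0.0425},{"delta_pos": [0,-0.045,0.001],"yaw": 0,"hand": 0.0425},{"delta_pos": [0,-0.045,0.001],"yaw": 0,"hand": 0.0425},{"delta_pos": [0,-0.045,0.001],"yaw": 0,"hand": 0.0425},{"delta_pos": [0,-0.025,0.001],"yaw": 0,"hand": 0.0425},{"delta_pos": [0.03,0,0],"yaw": 0,"hand": 0.0425},{"delta_pos": [0.035,0,0],"yaw": 0,"hand": 0.0425},{"delta_pos": [0,0,0],"yaw": 0,"hand": 0.0425},{"delta_pos": [0,0,0],"yaw": 0,"hand": 0.0425},{"delta_pos": [0,0,0],"yaw": 0,"hand": 0.0425}]}}

```text
time: 12.72
position: [0.4955, -0.0832, 0.2833]
tcp_rot: [0.702, 0.09, 0.7, -0.091]
ft_force: [-0.0, -0.7, 0.1]
finger_gap: 0.0424
```

```bash
python3 -c "
from h import *
to([.494,-.0833,.229])
s=arm.observe();p=s['position'];R=rot(s)
S=vision.capture('scene');T=vision.capture('top');cv2.imwrite('pics/s7.png',S[:,:,::-1])
for sg in(-1,1): print('exp jaw bottom scene',proj('scene',p+R@[.21,sg*.024,0]))
print('exp weight knob top',proj('scene',[.494,-.0833,.044]),'seat ring', proj('scene',[.494,-.0833,.015]))
o=np.zeros((600,800,3),np.uint8)
o[:,:500]=cv2.resize(S[190:310,210:310],(500,600),interpolation=2);o[:300,500:]=cv2.resize(T[245:305,280:340],(300,300),interpolation=2)
cv2.imwrite('pics/c7.png',o[:,:,::-1])"
```

```text
t 12.725 pos [ 0.4955 -0.0832  0.2833] phi 0.25656934444286644 down [ 0.0028 -0.0009 -1.    ] F [-0.0049 -0.6635  0.0949] gap 0.04236249259957453
delta tool [ 0.0543 -0.0004 -0.0016]
exp jaw bottom scene [266.0422 253.2461]
exp jaw bottom scene [253.7453 243.1796]
exp weight knob top [259.4699 259.2809] seat ring [259.7882 269.6255]
```

View pics/c7.png

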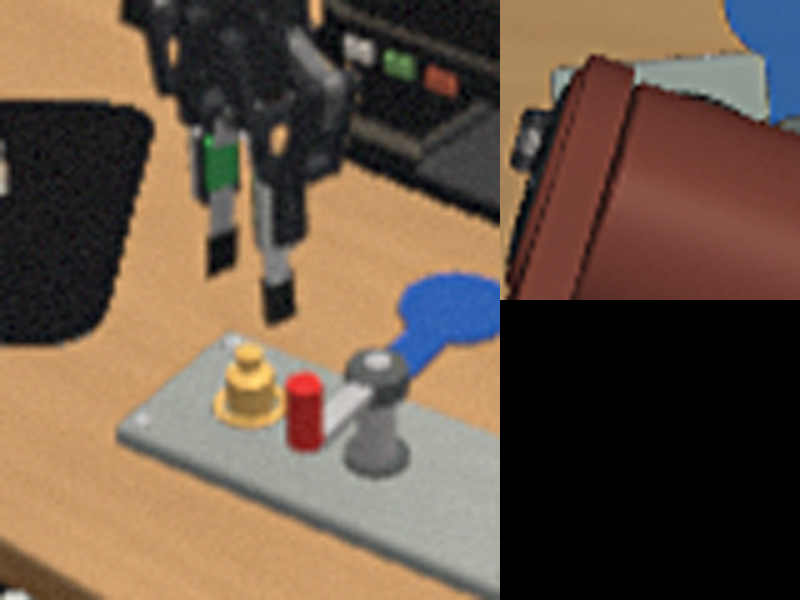

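>>> {"op": "step_arm", "data": {"deltas": [{"delta_pos": [0.015,-0.0005,-0.001],"yaw": 0,"hand": 0.0425},{"delta_pos": [0.015,0,0],"yaw": 0,"hand": 0.0425},{"delta_pos": [0.012,0,0],"yaw": 0,"hand": 0.0425},{"delta_pos": [0,0,0],"yaw": 0,"hand": 0.0425},{"delta_pos": [0,0,0],"yaw": 0,"hand": 0.0425},{"delta_pos": [0,0,0],"yaw": 0,"hand": 0.0425}]}}

```text
time: 13.58
position: [0.4939, -0.0835, 0.2403]
tcp_rot: [0.702, 0.09, 0.701, -0.091]
ft_force: [0.1, -0.4, -0.5]
finger_gap: 0.0427
```

```bash
python3 -c "
from h import *
to([.494,-.0833,.2295])"
```

```text
t 13.575 pos [ 0.4939 -0.0835  0.2403] phi 0.25678230998473167 down [ 0.0012 -0.0004 -1.    ] F [ 0.1207 -0.4479 -0.5071] gap 0.04267033661967688
delta tool [0.0108 0.0002 0.    ]
```

>>> {"op": "step_arm", "data": {"deltas": [{"delta_pos": [0.006,0,0],"yaw": 0,"hand": 0.0425},{"delta_pos": [0.005,0,0],"yaw": 0,"hand": 0.0425},{"delta_pos": [0,0,0],"yaw": 0,"hand": 0.0425},{"delta_pos": [0,0,0],"yaw": 0,"hand": 0.0425},{"delta_pos": [0,0,0],"yaw": 0,"hand": 0.0425}]}}

```text
time: 14.2
position: [0.4936, -0.0834, 0.2288]
tcp_rot: [0.701, 0.091, 0.701, -0.091]
ft_force: [-0.6, -0.2, -0.7]
finger_gap: 0.0425
```

```bash
python3 -c "
from h import *
to([.494,-.0833,.2295])
S=vision.capture('scene')
cv2.imwrite('pics/c8.png',cv2.resize(S[215:295,220:300],(600,600),interpolation=2)[:,:,::-1])"
```

```text
t 14.2 pos [ 0.4936 -0.0834  0.2288] phi 0.2568002723145279 down [ 0.0003 -0.0001 -1.    ] F [-0.5793 -0.173  -0.6812] gap 0.04249123043451902
delta tool [-0.0007  0.0002  0.0004]
```

View pics/c8.png

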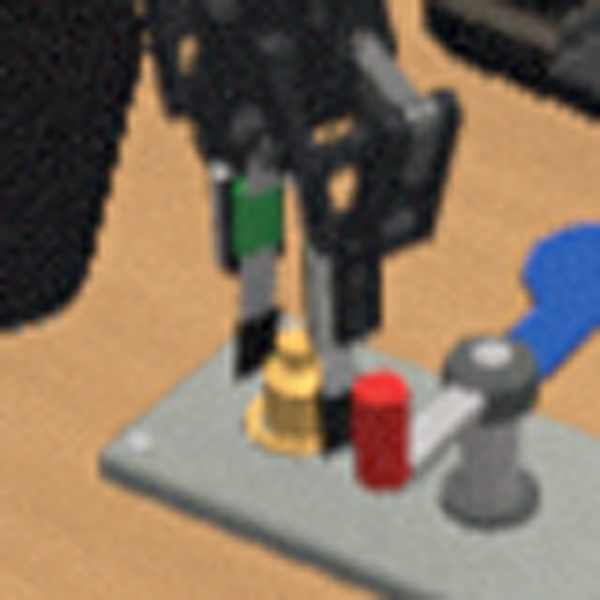

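The weight (crop 293,400) is between the two jaws (crop 255,350 and 335,430). Closing gradually.

>>> {"op": "step_arm", "data": {"deltas": [{"delta_pos": [0,0,0],"yaw": 0,"hand": 0.037},{"delta_pos": [0,0,0],"yaw": 0,"hand": 0.037},{"delta_pos": [0,0,0],"yaw": 0,"hand": 0.037}], "grip_force": 45}}

```text
time: 14.62
position: [0.4935, -0.0833, 0.2287]
tcp_rot: [0.701, 0.091, 0.701, -0.091]
ft_force: [-0.5, -1.4, -0.1]
finger_gap: 0.0372
```

>>> {"op": "step_arm", "data": {"deltas": [{"delta_pos": [0,0,0],"yaw": 0,"hand": 0.033},{"delta_pos": [0,0,0],"yaw": 0,"hand": 0.03},{"delta_pos": [0,0,0],"yaw": 0,"hand": 0.03},{"delta_pos": [0,0,0],"yaw": 0,"hand": 0.03}], "grip_force": 45}}

```text
time: 15.12
position: [0.4935, -0.0834, 0.2288]
tcp_rot: [0.701, 0.09, 0.701, -0.091]
ft_force: [-0.6, -0.4, -0.3]
finger_gap: 0.0345
```

>>> {"op": "step_arm", "data": {"deltas": [{"delta_pos": [-0.004,0,0],"yaw": 0,"hand": 0.03},{"delta_pos": [-0.008,0,0],"yaw": 0,"hand": 0.03},{"delta_pos": [-0.012,0,0],"yaw": 0,"hand": 0.03},{"delta_pos": [-0.018,0,0],"yaw": 0,"hand": 0.03},{"delta_pos": [-0.022,0,0],"yaw": 0,"hand": 0.03},{"delta_pos": [-0.022,0,0],"yaw": 0,"hand": 0.03},{"delta_pos": [-0.02,0,0],"yaw": 0,"hand": 0.03},{"delta_pos": [-0.016,0,0],"yaw": 0,"hand": 0.03},{"delta_pos": [-0.01,0,0],"yaw": 0,"hand": 0.03},{"delta_pos": [0,0,0],"yaw": 0,"hand": 0.03},{"delta_pos": [0,0,0],"yaw": 0,"hand": 0.03},{"delta_pos": [0,0,0],"yaw": 0,"hand": 0.03}]}}

```text
time: 16.62
position: [0.4931, -0.0832, 0.3596]
tcp_rot: [0.701, 0.091, 0.702, -0.09]
ft_force: [-0.2, 0.2, -0.9]
finger_gap: 0.0344
```

```bash
python3 -c "
from h import *
to(None)
S=vision.capture('scene');cv2.imwrite('pics/s9.png',S[:,:,::-1])
print(proj('scene',[.4935,-.0834,.145]))
cv2.imwrite('pics/c9.png',cv2.resize(S[170:290,210:330],(600,600),interpolation=2)[:,:,::-1])"
```

```text
t 16.625 pos [ 0.4931 -0.0832  0.3596] phi 0.25686024697776294 down [-0.002   0.0007 -1.    ] F [-0.2074  0.1742 -0.8573] gap 0.034365571251619265
[258.1713 221.091 ]
```

View pics/c9.png

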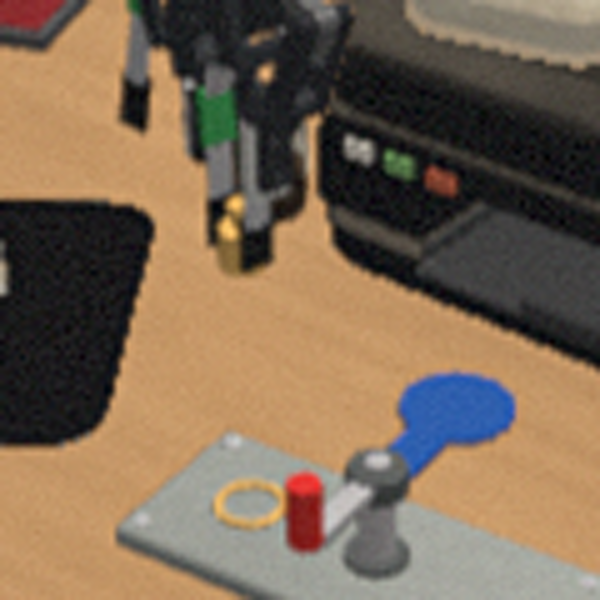

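>>> {"op": "step_arm", "data": {"deltas": [{"delta_pos": [0,0,0],"yaw": 0,"hand": 0.03},{"delta_pos": [0,0,0],"yaw": 0,"hand": 0.03},{"delta_pos": [0,0,0],"yaw": 0,"hand": 0.03},{"delta_pos": [0,0,0],"yaw": 0,"hand": 0.03},{"delta_pos": [0,0,0],"yaw": 0,"hand": 0.03},{"delta_pos": [0,0,0],"yaw": 0,"hand": 0.03}]}}

```text
time: 17.42
position: [0.4935, -0.0833, 0.3607]
tcp_rot: [0.701, 0.091, 0.701, -0.091]
ft_force: [0.3, 0.4, -1.6]
finger_gap: 0.0346
```

```bash
python3 -c "
from h import *
to(None)
S=vision.capture('scene');A=cv2.imread('pics/s9.png')[:,:,::-1].copy()
m=lambda im:[(b[0],b[1]) for b in blobs(im,(17,150,110),(30,255,255),(250,205,268,228),5)]
print(m(A),m(S))
b=m(S)[0][0]
cv2.imwrite('pics/c10.png',cv2.resize(S[200:232,240:280],(800,600)[:2],interpolation=2)[:,:,::-1])
s0=cv2.imread('pics/scene0.png')[:,:,::-1].copy()
print([(n,*[q[0] for q in blobs(im,(22,180,120),(30,255,255),(340,275,415,335),50)]) for n,im in(('before',s0),('after',S))])
"
```

```text
t 17.425 pos [ 0.4935 -0.0833  0.3607] phi 0.2567648210346317 down [ 0.0001 -0.     -1.    ] F [ 0.2999  0.4475 -1.5634] gap 0.03457775784291622
[(array([256.2857, 210.4286]), np.int32(7))] [(array([256.75, 210.75]), np.int32(8))]
[('before',), ('after',)]
```

View pics/c10.png

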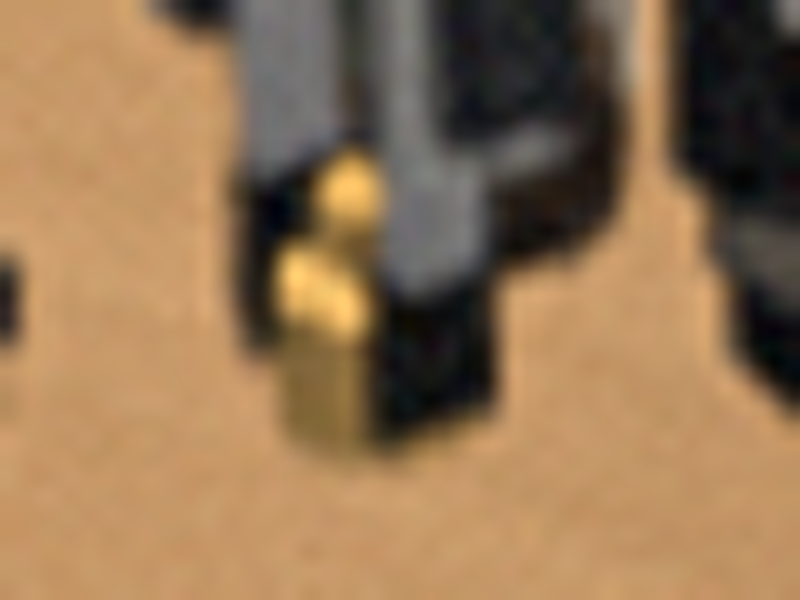

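The weight hangs upright between the jaws, steady, with its underside at about 0.143 m. Handing in.

```bash
python3 -c "
from cell import job
print(job.close_job())"
```

```text
the job is handed in; nothing more can be done
None
```

I opened the cover, took the small green-gripped tongs out of their stand, and lifted the weight off its seat with them. I handed the job in at about 17.5 s with the weight still held.

What the last checks showed:
- **Cover:** it measured 5.9° in the world frame, which matches the station's +x axis. The knob pushed back with about 8 N, so it is at the open stop. The last wide picture, taken after the lift, still shows it open.
- **Weight:** it hangs upright in the jaws. Its underside is about 0.14 m above the desk, worked out from the arm height rather than measured.
- **Grip:** the grips ended 34.5 mm wide at a 45 N grip setting. Two pictures 0.8 s apart showed the weight moving less than 1 pixel while the arm was settling.
- **Clearance:** by the same heights, the fingertips are about 12 mm above the top of the weight. They stayed above it throughout.

My automatic before/after check on the carton found nothing, because the colour mask was too narrow. I did not check the bottle, jar and carton numerically. The arm never went near them, and its highest measured contact force was about 8 N, at the knob.

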